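# Stand up the toppled casting flask and hold a borescope centred in its sprue hole

## Task

One of the three casting flasks in the row on the tray has been knocked over: stand it up again in its own place in the row, pour hole upwards, setting it down rather than dropping it. Then take the borescope out of its wooden block and lower its thin stem straight down the middle of that flask's hole until the tip is half-way down the flask, without ever touching the crumbly plaster, and finish while holding it there, still, upright and centred, clear of the bottom and carried by the gripper alone. Leave the other flasks and the loose things on the bench where they are.

Things in the scene. Friction and masses are not known exactly. Their poses are not given: they have to be found in the camera images.
- flask_center (a point): Centre (half-way up, on the axis) of the toppled flask: a steel tube 50 mm in diameter, 65 mm long, filled with plaster, 0.27 kg. Its z axis runs along the tube from the closed base to the pour-hole end. It starts lying across the row, hole roughly to the robot's left, centre 25 mm above the tray floor; stood up, the centre is 32.5 mm above the tray floor.
- flask_mouth (a point): Centre of the toppled flask's pour-hole end, in the plane of its rim, on the axis, 32.5 mm from flask_center along z. The hole is a funnel 32 mm wide at the rim, narrowing within 14 mm to a straight bore 16 mm in diameter on the axis, which ends 15 mm above the flask's base.
- tray: Shallow steel tray, 350 mm (its x) by 125 mm (its y), fixed; origin under its middle. Floor 3 mm thick, rim 10 mm high. The three flasks are in one row along its x axis near y = 0, about 112 mm apart centre to centre; which of the three places is the toppled flask's varies.
- flask_a: Upright neighbour flask in the row, 50 mm diameter, 65 mm high; origin at its centre. To be left standing.
- flask_b: Upright neighbour flask, as flask_a.
- scope_center (a point): Middle of the borescope's handset; it stands upright in its block. Handset: flat-sided grey case 30 mm (its x) by 24 mm (its y), 60 mm high (z, up), best pinched across the 24 mm; all weighs 0.12 kg. Its eyecup's top is 36 mm above this point. Below the case is a collar, 18 mm in diameter, whose underside, 38 mm below this point, rests on the block.
- scope_tip (a point): Tip of the borescope's straight steel stem, 5 mm in diameter and 72 mm long below the collar; the tip lies 110 mm straight below scope_center.
- stand: Hardwood block 66 x 66 mm and 78 mm high, fixed to the bench, with an 11 mm hole 74 mm deep in the middle of its top in which the borescope's stem hangs; four short burs near its top corners stand 12 mm proud. Origin at the centre of its underside.
- block: Steel bench block 75 x 75 x 19 mm, loose, to be left alone. Origin at the centre of its underside.
- pliers: Red-handled pliers lying flat, 160 mm long, 12 mm high, loose, to be left alone. Origin at the pivot, on the bench.
- tin: Open green tin of burs, 85 x 115 x 34 mm, loose, to be left alone. Origin at the centre of its underside.
- oil: Small amber oil bottle, 38 mm in diameter, 85 mm high, loose, to be left alone. Origin at the centre of its underside.
There are look-alikes about, which are no part of the job. What is shaped like the part that bears scope_center but green or purple is not meant.

How it is judged (in metres and radians):
On the way, in this order (a step that is already met when the one before it is completed fails the run):
1. the toppled flask stands upright in its place in the row, let go and at rest (angle between flask_center's own z axis and vertical below 0.06 rad and y of flask_center in the frame of tray between -0.035 and 0.035 m and z of flask_center in the frame of tray below 0.04 m and distance of flask_center from where it was at the start of the episode below 0.065 m and contact force between the fingers and flask below 0.1 N and linear speed of flask below 0.02 m/s), for 0.2 s.
2. the borescope is drawn out of its block (z of scope_tip in the frame of stand above 0.08 m and contact force between the fingers and scope above 0.5 N), for 0.1 s.
At the end, for the whole second after the job is handed in: Flask upright (0.06 rad) on the tray, within 35 mm of its long middle line and 65 mm of where it lay, untouched by the fingers; the others stand. Borescope in the fingers, upright (0.08 rad), still, touching no flask, tip within 3.5 mm of the flask's axis and 10 mm of half-way down (angle between each of flask_center, flask_a, flask_b's own z axis and vertical below 0.06 rad and y of flask_center in the frame of tray between -0.035 and 0.035 m and z of flask_center in the frame of tray below 0.04 m and distance of flask_center from where it was at the start of the episode below 0.065 m and horizontal distance between scope_tip and flask_center below 0.0035 m and z of scope_tip in the frame of flask_center between -0.01 and 0.01 m and angle between scope_center's own z axis and vertical below 0.08 rad and linear speed of each of scope, flask below 0.01 m/s and contact force between the fingers and scope above 0.5 N and contact force between each of scope, the fingers and flask below 0.05 N); the arm keeps its last pose, push and grip.
It fails at once if the borescope touches a flask (contact force between scope and flask above 0.2 N or contact force between scope and flask_a above 0.2 N or contact force between scope and flask_b above 0.2 N).
It fails at once if the toppled flask is dropped: clear of the tray with no finger on it (z of flask_center in the frame of tray above 0.052 m and contact force between the fingers and flask below 0.02 N).
It fails at once if a neighbour flask is knocked over or shifted by more than 15 mm (angle between any of flask_a, flask_b's own z axis and vertical above 0.3 rad or distance of any of flask_a, flask_b from where it was at the start of the episode above 0.015 m).
It fails at once if a loose thing on the bench is shifted by more than 15 mm (distance of any of block, pliers, tin, oil from where it was at the start of the episode above 0.015 m).
It also fails if it takes over 61 s, if anything falls off the work surface, if the arm or the gripper's body presses on something with over 40 N, if the wrist force passes 120 N, or if a joint passes its speed limit or range.

## Robot

A 6-joint arm with a two-finger parallel gripper is mounted at the origin on the work surface. World frame = base frame: x ahead of the robot, y to its left, z up, the work surface at z = 0. Lengths are in mm, angles in degrees, forces in N, time in s.
With the tool pointing down it reaches from about 350 to 850 mm from the base axis. Payload 8.1 kg.
Tool frame: the origin (TCP) lies between the finger pads; the fingertips stand 25 mm ahead of it and the grasp point (between the pads) lies 6 mm ahead of it (r.tcp_to_tips is the distance from the TCP to the fingertips, in mm); z points along the fingers, y is the line along which they close (so a half turn about z gives the same grasp; the last joint's range is limited). The gripper opens to 85 mm and grips with 20 to 120 N. Pads are 22 mm wide; open, the fingers measure 114 mm over their backs; the gripper's body (76 mm by 85 mm) begins 54 mm behind the grasp point. The pads swing forward as they close: fully open they stand 13 mm farther back than shut.
Start: joints at [62.028, 7.471, 85.268, -0, 87.261, -4.893], TCP at [235.177, 551.994, 256.292] pointing down, gripper open.
Joint ranges: [-169.43, 169.43], [-51.17, 129.36], [1.28, 143.12], [-76.62, 256.62], [0, 156.53], [-152.29, 152.29]. Speed limits (degrees/s): [136.94, 136.94, 159.86, 180, 180, 180].

## Interface

Orientations are given as [roll, pitch, yaw] about the fixed x, y, z axes, in that order (R = Rz(yaw) Ry(pitch) Rx(roll)).
In Python, from bench import r gives the robot as it stands.
- The arm moves only by the tool apply_moves, never from a script. Its arguments are lists of equal length, an entry for each row: "angular": the turn, a rotation vector about the world's x, y, z in units of 8 degrees (1.0 is 8 degrees), a list of three; "travel": the shift along the world's x, y, z in units of 40 mm (1.0 is 40 mm), a list of three; "jaw": the opening, from 0 (shut) to 1 (fully open). A call has 1 to 20 rows; each row shifts and turns the commanded pose from where the row before left it; what a row does not reach is not made up. A row lasts 1/8 s, in which the tool goes at most 62.5 mm and 10.7 degrees, less where a joint would pass 70% of its speed; a pose out of reach is approached as far as the arm can. A call is refused whole if a number of a shift passes 1 or a number of a turn 1, either way. A call with a gripper value outside its range is refused whole. The fingers move at their own pace and stop on an object; "force" is the grip in N (left out, the last holds). Time passes only in rows, so rows that do not move let the fingers close. It gives the time, the measured TCP pose, the force, the opening and the grip force at its end, in the units of the state.
- r.sense(): the state, without advancing time (a new reading comes with each control period).
- r.snapshot(name): name is "scene" or "top"; returns a dict with "color" (420x560x3 uint8, red, green, blue), "fx", "fy", "cx", "cy" (pixels), "R" (3x3) and "t" (3): a world point X has camera coordinates R X + t. Camera axes: x right, y down, z forward; pixel columns grow to the right and rows downward; lengths in mm; the calibration is good to about 2 mm. A picture is of the moment at which its call begins. There is no depth.
- r.hand_in(): hands the job in; it is judged then, once.
The state is a dict: "time": time; "joint_pos": joint angles; "qd": joint speeds; "joint_efforts": joint torques, N m; "tool_pos": TCP position; "tcp_rot": TCP orientation; "ft_force": force on the tool from outside, world axes, zero at the start; "wrist_torque": the same for the moment, N m; "finger_gap": finger opening in mm; "grip_force": force on a finger pad.
Only numpy, scipy, OpenCV 4.12 (cv2) and the standard library are available. Lean on these libraries where they do the work, as an engineer would, in place of code of your own. Each camera call takes 0.05 s, during which the arm holds its last target. There are 200 camera calls.

## Working session

There is one attempt and no reset: what is moved stays moved. The work goes in short steps, Python scripts to look and compute and a tool call to move; the robot and the scene stay as the last step left them, time stands still between calls to the robot, and variables do not carry over. Pictures are saved under pics/ and viewed, at most 10 in all, crops included, and the job is handed in when it is done.

Besides the shell and the picture viewer there is one more tool, called after "Request:" by a JSON object that holds its "name" and its "arguments". apply_moves: Moves the arm, as the interface text tells. Its arguments: {"type":"object","properties":{"angular":{"type":"array"},"travel":{"type":"array"},"jaw":{"type":"array"},"force":{"type":"number"}},"required":["angular","travel","jaw"]}

```bash
mkdir -p pics
python3 - <<'E'
from bench import r
import cv2,pickle
for n in("scene","top"):
    s=r.snapshot(n); pickle.dump(s,open(n+".pkl","wb")); cv2.imwrite(f"pics/{n}1.png",cv2.resize(s["color"][:,:,::-1],(784,588),interpolation=cv2.INTER_CUBIC))
    print(n,s["fx"],s["fy"],s["cx"],s["cy"],s["R"],s["t"])
print(r.sense())
E
```

```text
scene 407.5571087177451 407.5571087177451 277.68043755292473 206.32639160388163 [[-0.46594797  0.88478806  0.00652563]
 [ 0.534104    0.28713499 -0.7951644 ]
 [-0.7054257  -0.36701987 -0.6063588 ]] [ 273.48623896 -240.91555702 1601.94354953]
top 387.6422450316593 387.6422450316593 281.40639912053376 210.2207359687243 [[-1.04129040e-02 -9.99945767e-01  1.86652076e-04]
 [-9.98950265e-01  1.03942098e-02 -4.46131003e-02]
 [ 4.46087407e-02 -6.51008071e-04 -9.99004323e-01]] [  20.13730414  603.65545803 1158.98687303]
{'time': 0.1, 'joint_pos': array([ 6.20299849e+01,  7.51312716e+00,  8.53236425e+01,  2.21650014e-03,
        8.72620497e+01, -4.89355866e+00]), 'qd': array([ 0.06713482, -0.04008455, -0.13358593,  0.02033239, -0.05035737,
        0.04758819]), 'joint_efforts': array([ 1.86417739e-03, -5.70946920e+01, -5.01946414e+01, -1.72937926e-04,
        7.94988504e-03, -6.29189185e-05]), 'tool_pos': array([234.93085686, 551.59330546, 255.31906373]), 'tcp_rot': array([-1.79901730e+02, -1.06354892e-02,  1.56923427e+02]), 'ft_force': array([ 0.39820831, -0.18857241,  0.20465432]), 'wrist_torque': array([0.0195128 , 0.01437222, 0.03085563]), 'grip_force': 0.0, 'finger_gap': 85.05670942532399}
```

View pics/scene1.png

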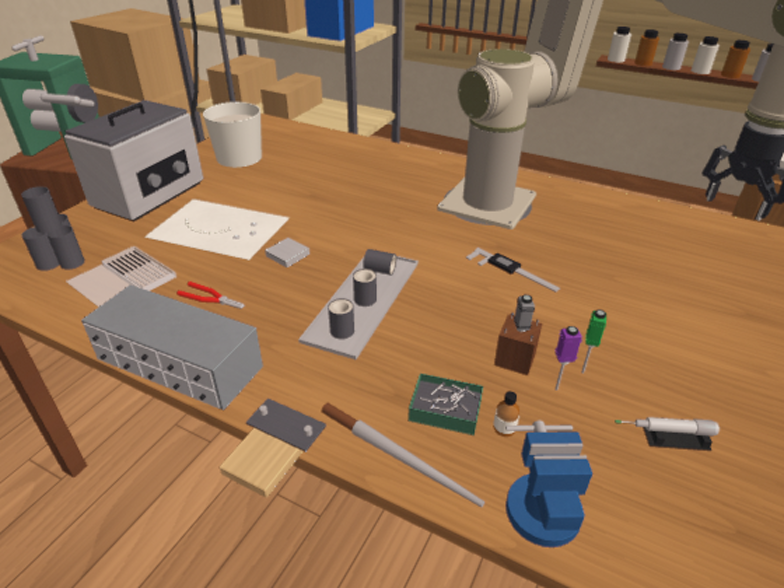

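View pics/top1.png

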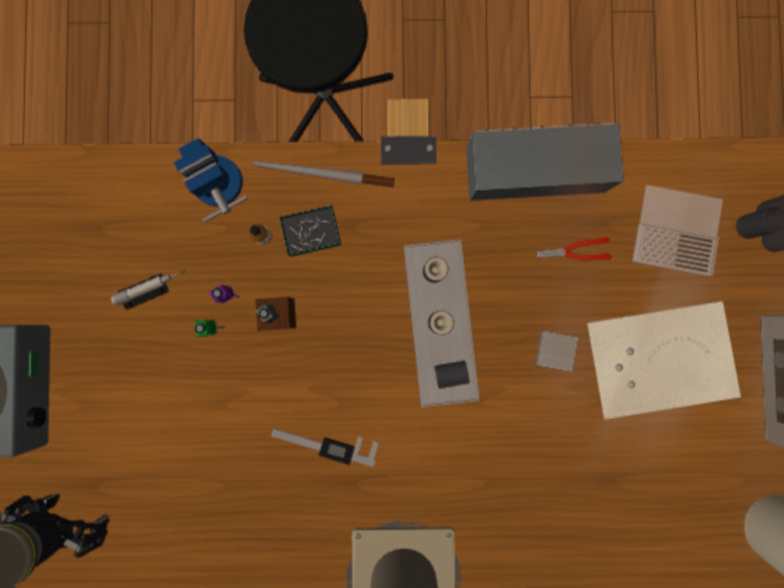

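The scene view shows the toppled flask at (380,262) at the near end of the tray row, with two upright flasks at (364,287) and (342,318).

Candidates for the borescope, in scene and top pixels:
- Grey handset in the wooden block: (525,315) and (265,313). This is the one described.
- Purple look-alike: (568,345) and (221,294).
- Green look-alike: (596,328) and (205,328).

Next is a close crop to check.

```bash
cat > h.py <<'E'
import numpy as np,cv2,pickle
def ray(s,u,v):
    d=s["R"].T@np.array([(u-s["cx"])/s["fx"],(v-s["cy"])/s["fy"],1]); return -s["R"].T@s["t"],d
def atz(s,u,v,z):
    o,d=ray(s,u,v); return o+d*(z-o[2])/d[2]
def proj(s,X):
    c=s["R"]@np.asarray(X,float)+s["t"]; return np.array([s["fx"]*c[0]/c[2]+s["cx"],s["fy"]*c[1]/c[2]+s["cy"]])
def tri(s1,p1,s2,p2):
    A=[];b=[]
    for s,p in((s1,p1),(s2,p2)):
        o,d=ray(s,*p); d/=np.linalg.norm(d); M=np.eye(3)-np.outer(d,d); A.append(M); b.append(M@o)
    return np.linalg.lstsq(np.vstack(A),np.hstack(b),rcond=None)[0]
def crop(s,u0,v0,w,h,W=400,H=300):
    return cv2.resize(s["color"][v0:v0+h,u0:u0+w,::-1],(W,H),interpolation=cv2.INTER_CUBIC)
E
python3 - <<'E'
from h import *
t=pickle.load(open("top.pkl","rb"));s=pickle.load(open("scene.pkl","rb"))
cv2.imwrite("pics/c1.png",np.vstack([np.hstack([crop(t,286,215,80,60),crop(t,165,200,60,45)]),np.hstack([crop(s,230,165,80,60),crop(s,340,200,80,60)])]))
cv2.imwrite("pics/c2.png",np.hstack([cv2.resize(t["color"][165:295,280:350,::-1],(315,585),interpolation=cv2.INTER_CUBIC),cv2.resize(s["color"][175:260,210:303,::-1],(465,425),interpolation=cv2.INTER_CUBIC)[0:425]]) if 0 else cv2.resize(t["color"][165:295,280:350,::-1],(315,585),interpolation=cv2.INTER_CUBIC))
E
```

```text
(no output)
```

View pics/c1.png

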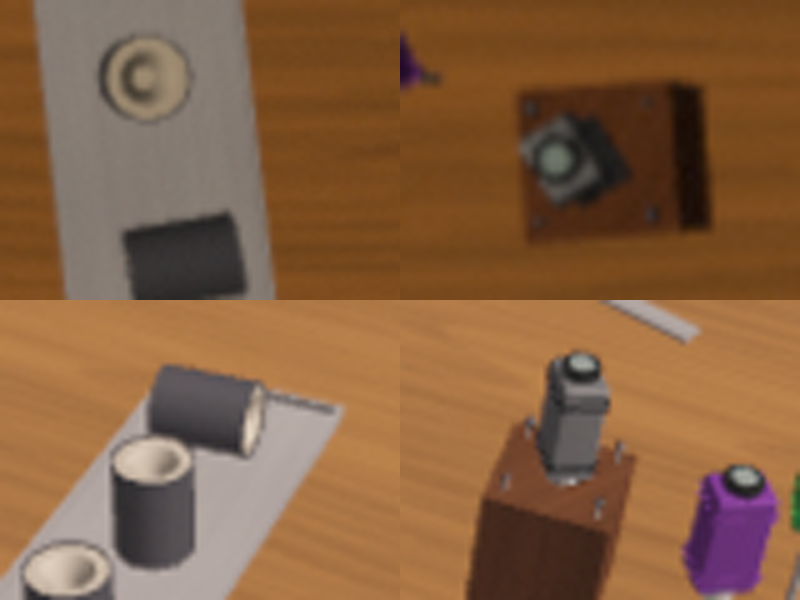

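View pics/c2.png

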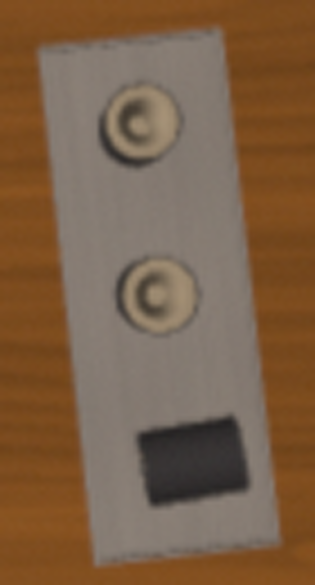

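The crop confirms the choice. The grey scope stands in the block with its eyecup at top crop (558,158), case rotated about 40°. The toppled flask's plaster mouth shows on its left (+y) side in the scene crop at (252,418). Its top-view corners in c2 are (138,434), (232,416), (248,490), (152,505).

Run:
```python
from h import *
np.set_printoptions(precision=1,suppress=True)
t=pickle.load(open("top.pkl","rb"));s=pickle.load(open("scene.pkl","rb"))
def c2(p): return ((p[0]+.5)/4.5-.5+280,(p[1]+.5)/4.5-.5+165)
print("tray",[atz(t,*c2(p),10)[:2] for p in((38,45),(220,28),(283,543),(95,566))])
P=[atz(t,*c2(p),28) for p in((138,434),(232,416),(248,490),(152,505))]
print("flask",P,np.mean(P,0)); 
m=(P[0]+P[3])/2;b=(P[1]+P[2])/2;ax=m-b;print("axis",ax,np.degrees(np.arctan2(ax[1],ax[0])))
for p in((141,124),(159,295)): print("up flask",atz(t,*c2(p),68))
print("mouth scene",atz(s,(252.5)/5-.5+230,118.5/5-.5+165,28),"top",m)
e=(158.5/6.667-.5+165,158.5/6.667-.5+200)
es=(180+.5)/5-.5+340,(67+.5)/5-.5+200
print("eyecup top",atz(t,*e,152),"scene",atz(s,*es,152),"tri",tri(t,e,s,es))
C=np.mean([atz(t,*e,152),atz(s,*es,152)],0)
# overlay
def wire(img,sc,u0,v0,scale,yaw,C):
    c,q=np.cos(yaw),np.sin(yaw)
    for z in(86,146):
        pts=[]
        for a,b in((15,12),(-15,12),(-15,-12),(15,-12)):
            p=proj(sc,[C[0]+c*a-q*b,C[1]+q*a+c*b,z]); pts.append([(p[0]-u0+.5)*scale-.5,(p[1]-v0+.5)*scale-.5])
        cv2.polylines(img,[np.int32(pts)],True,(0,255,255) if z>100 else (0,255,0),1)
tiles=[]
for yaw in(-37,53):
    A=crop(t,175,210,32,24);wire(A,t,175,210,12.5,np.radians(yaw),C)
    B=crop(s,355,205,40,30);B=crop(s,355,205,40,30);wire(B,s,355,205,10,np.radians(yaw),C)
    tiles.append(np.hstack([A,B]))
cv2.imwrite("pics/w.png",np.vstack(tiles))
```

```text
tray [array([712.3,  -7.5]), array([ 722.6, -130.9]), array([ 376.1, -167.5]), array([362.2, -41.7])]
flask [array([451.2, -70.3,  28. ]), array([ 462.4, -132.5,   28. ]), array([ 413.7, -142.3,   28. ]), array([404.5, -78.9,  28. ])] [ 432.9 -106.    28. ]
axis [-10.2  62.8   0. ] 99.19579155413015
up flask [652.7 -72.   68. ]
up flask [543. -82.  68.]
mouth scene [424.8 -77.1  28. ] top [427.9 -74.6  28. ]
eyecup top [565.4 262.3 152. ] scene [566.8 263.4 152. ] tri [565.4 262.9 150.8]
```

View pics/w.png

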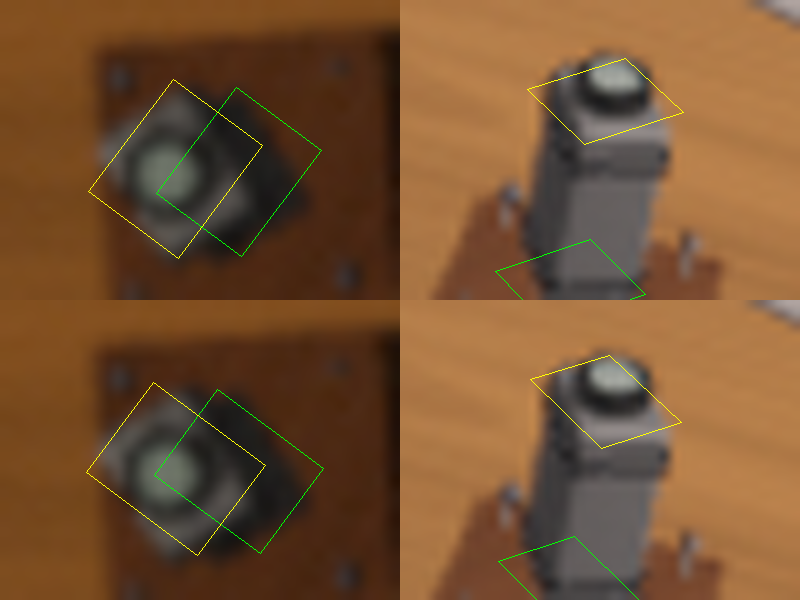

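Request:
{"name": "apply_moves", "arguments": {"angular": [[0,0,-0.424],[0,0,-0.424],[0,0,-0.424],[0,0,-0.424],[0,0,-0.424],[0,0,-0.424],[0,0,-0.424],[0,0,-0.424],[0,0,-0.424],[0,0,-0.424],[0,0,-0.424],[0,0,-0.424],[0,0,-0.424],[0,0,-0.424],[0,0,-0.424],[0,0,-0.424],[0,0,-0.424],[0,0,0]], "travel": [[0.286,-0.94,0],[0.286,-0.94,0],[0.286,-0.94,0],[0.286,-0.94,0],[0.286,-0.94,0],[0.286,-0.94,0],[0.286,-0.94,0],[0.286,-0.94,0],[0.286,-0.94,0],[0.286,-0.94,0],[0.286,-0.94,0],[0.286,-0.94,0],[0.286,-0.94,0],[0.286,-0.94,0],[0.286,-0.94,0],[0.286,-0.94,0],[0.286,-0.94,0],[0,0,0]], "jaw": [1,1,1,1,1,1,1,1,1,1,1,1,1,1,1,1,1,1]}}

```text
time: 2.35
tool_pos: [429.6, -89.2, 255.7]
tcp_rot: [-179.9, -0.0, 99.0]
ft_force: [0.6, 0.2, -0.3]
finger_gap: 85.6
grip_force: 0.0
```

Request:
{"name": "apply_moves", "arguments": {"angular": [[-0.987,-0.16,0],[-0.987,-0.16,0],[-0.987,-0.16,0],[-0.987,-0.16,0],[-0.987,-0.16,0],[0,0,0],[0,0,0]], "travel": [[0,0,-0.5],[0,0,-0.5],[0,0,-0.5],[0,0,-0.5],[0,0,-0.5],[0,0,0],[0,0,0]], "jaw": [1,1,1,1,1,1,1]}}

```text
time: 3.22
tool_pos: [430.0, -86.7, 157.0]
tcp_rot: [-180.0, 39.9, 99.3]
ft_force: [0.1, -1.3, 0.9]
finger_gap: 85.4
grip_force: 0.0
```

Request:
{"name": "apply_moves", "arguments": {"angular": [[0,0,0],[0,0,0],[0,0,0],[0,0,0],[0,0,0],[0,0,0],[0,0,0],[0,0,0]], "travel": [[0,-0.05,-0.5],[0,0,-0.5],[0,0,-0.5],[0,0,-0.5],[0,0,-0.5],[0,0,-0.38],[0,0,0],[0,0,0]], "jaw": [1,1,1,1,1,1,1,1]}}

```text
time: 4.22
tool_pos: [430.1, -89.6, 41.6]
tcp_rot: [180.0, 40.0, 99.2]
ft_force: [0.8, 0.1, -0.1]
finger_gap: 85.6
grip_force: 0.0
```

Run:
```python
from bench import r
from h import *
print(r.sense()["tool_pos"],r.sense()["ft_force"])
t=r.snapshot("top");s=r.snapshot("scene")
cv2.imwrite("pics/g1.png",np.hstack([crop(t,290,215,80,90,400,450),crop(s,235,140,80,90,400,450)]))
```

```text
[430.06241433 -89.64004385  41.60913256] [ 0.83537712  0.0961741  -0.073244  ]
```

View pics/g1.png

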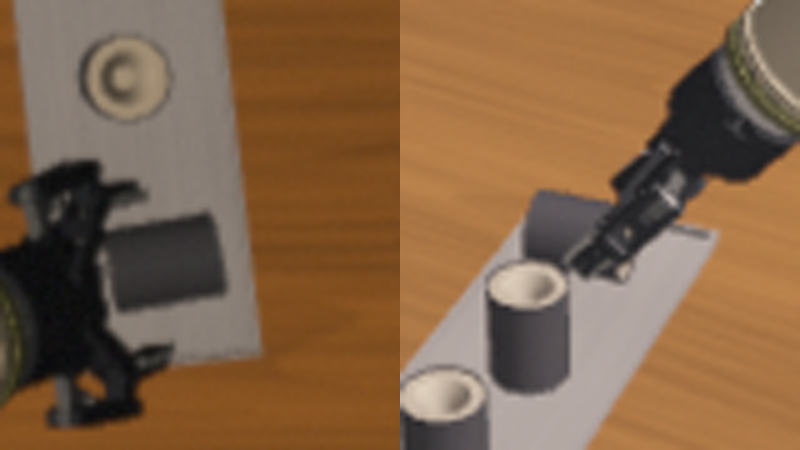

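The fingers straddle the mouth end of the flask, tips at about (140,190) and (165,352) with the flask mid-line at y≈262, and nothing is in contact. I lower 6 mm and close.

Request:
{"name": "apply_moves", "arguments": {"angular": [[0,0,0],[0,0,0],[0,0,0],[0,0,0],[0,0,0],[0,0,0],[0,0,0],[0,0,0],[0,0,0],[0,0,0]], "travel": [[0,0,-0.15],[0,0,0],[0,0,0],[0,0,0],[0,0,0],[0,0,0],[0,0,0],[0,0,0],[0,0,0],[0,0,0]], "jaw": [1,1,0.5,0.5,0.5,0.5,0.5,0.5,0.5,0.5], "force": 50}}

```text
time: 5.58
tool_pos: [430.1, -89.1, 35.5]
tcp_rot: [180.0, 40.0, 99.2]
ft_force: [-0.2, 2.9, 6.0]
finger_gap: 49.1
grip_force: 52.3
```

Request:
{"name": "apply_moves", "arguments": {"angular": [[0,0,0],[0,0,0],[0.925,0.15,0],[0.925,0.15,0],[0.925,0.15,0],[0.925,0.15,0],[0.925,0.15,0],[0.925,0.15,0],[0.925,0.15,0],[0.925,0.15,0],[0.925,0.15,0],[0.925,0.15,0],[0.925,0.15,0],[0.925,0.15,0],[0,0,0],[0,0,0]], "travel": [[0,0,0.4],[0,0,0.5],[0,0,0.5],[0,0,0],[0,0,0],[0,0,0],[0,0,0],[0,0,0],[0,0,0],[0,0,0],[0,0,0],[0,0,0],[0,0,0],[0,0,0],[0,0,0],[0,0,0]], "jaw": [0.5,0.5,0.5,0.5,0.5,0.5,0.5,0.5,0.5,0.5,0.5,0.5,0.5,0.5,0.5,0.5]}}

```text
time: 7.58
tool_pos: [429.5, -89.2, 90.7]
tcp_rot: [180.0, -49.8, 99.2]
ft_force: [-0.0, 0.2, -2.7]
finger_gap: 49.0
grip_force: 52.4
```

Run:
```python
from bench import r
from h import *
t=r.snapshot("top");s=r.snapshot("scene")
cv2.imwrite("pics/g2.png",np.hstack([crop(t,290,205,80,90,400,450),crop(s,225,120,80,90,400,450)]))
```

```text
(no output)
```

View pics/g2.png

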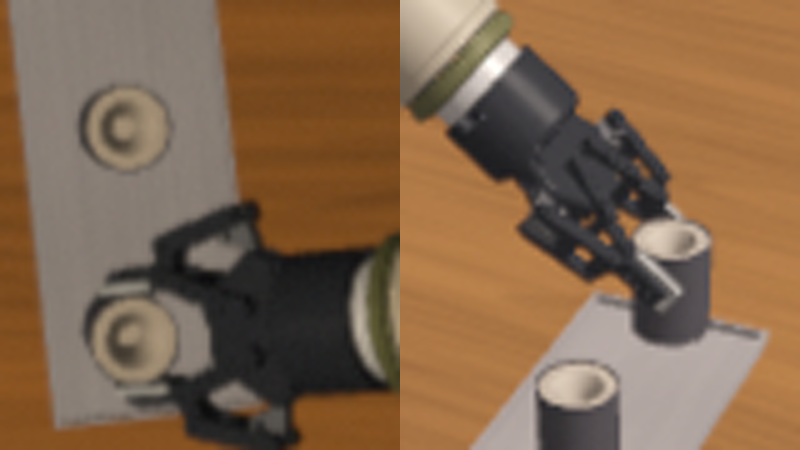

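The flask hangs upright, hole up, between the pads: mouth at top crop (135,335) and scene crop (672,240). I lower it gently, moving 8 mm towards the row's middle line.

Request:
{"name": "apply_moves", "arguments": {"angular": [[0,0,0],[0,0,0],[0,0,0],[0,0,0],[0,0,0]], "travel": [[0,-0.1,-0.25],[0,-0.1,-0.25],[0,0,-0.2],[0,0,-0.1],[0,0,0]], "jaw": [0.5,0.5,0.5,0.5,0.5]}}

```text
time: 8.3
tool_pos: [429.4, -96.9, 58.7]
tcp_rot: [-180.0, -50.0, 99.2]
ft_force: [0.1, -0.4, -2.0]
finger_gap: 49.2
grip_force: 52.5
```

Request:
{"name": "apply_moves", "arguments": {"angular": [[0,0,0],[0,0,0],[0,0,0]], "travel": [[0,0,-0.05],[0,0,-0.03],[0,0,0]], "jaw": [0.5,0.5,0.5]}}

```text
time: 8.68
tool_pos: [429.7, -97.2, 55.9]
tcp_rot: [179.9, -50.0, 99.3]
ft_force: [0.4, 0.3, -2.4]
finger_gap: 48.9
grip_force: 52.5
```

Request:
{"name": "apply_moves", "arguments": {"angular": [[0,0,0],[0,0,0],[0,0,0]], "travel": [[0,0,-0.03],[0,0,-0.02],[0,0,0]], "jaw": [0.5,0.5,0.5]}}

```text
time: 9.05
tool_pos: [429.7, -97.2, 54.0]
tcp_rot: [179.9, -50.0, 99.3]
ft_force: [0.2, -0.3, -0.9]
finger_gap: 48.9
grip_force: 52.5
```

Request:
{"name": "apply_moves", "arguments": {"angular": [[0,0,0],[0,0,0]], "travel": [[0,0,-0.02],[0,0,0]], "jaw": [0.5,0.5]}}

```text
time: 9.3
tool_pos: [429.7, -97.2, 54.0]
tcp_rot: [179.9, -50.0, 99.3]
ft_force: [-1.4, -0.1, 6.1]
finger_gap: 49.0
grip_force: 53.1
```

Contact with the tray floor: the vertical force changed from -2 to +6 N. Now I release and back off along the fingers.

Request:
{"name": "apply_moves", "arguments": {"angular": [[0,0,0],[0,0,0],[0,0,0],[0,0,0],[0,0,0],[0,0,0],[0,0,0],[0,0,0],[0,0,0],[0,0,0],[0,0,0],[0,0,0]], "travel": [[0,0,0],[0,0,0],[0,0,0],[0,0,0],[0,0,0],[0,0,0],[0.06,-0.38,0.32],[0.12,-0.75,0.64],[0.12,-0.75,0.64],[0.12,-0.75,0.64],[0.12,-0.75,0.64],[0,0,0]], "jaw": [0.7,0.9,1,1,1,1,1,1,1,1,1,1]}}

```text
time: 10.8
tool_pos: [452.4, -236.1, 171.2]
tcp_rot: [179.7, -49.6, 99.4]
ft_force: [-0.4, 1.2, -0.5]
finger_gap: 85.4
grip_force: 0.0
```

Run:
```python
from bench import r
from h import *
t=r.snapshot("top");s=r.snapshot("scene");pickle.dump(t,open("top.pkl","wb"));pickle.dump(s,open("scene.pkl","wb"))
def enh(i): return cv2.convertScaleAbs(i,alpha=1.8,beta=0)
cv2.imwrite("pics/g3.png",np.vstack([np.hstack([crop(t,295,220,60,45),crop(s,235,150,60,45)]),np.hstack([enh(crop(t,175,210,32,24)),enh(crop(s,355,205,40,30))])]))
```

```text
(no output)
```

View pics/g3.png

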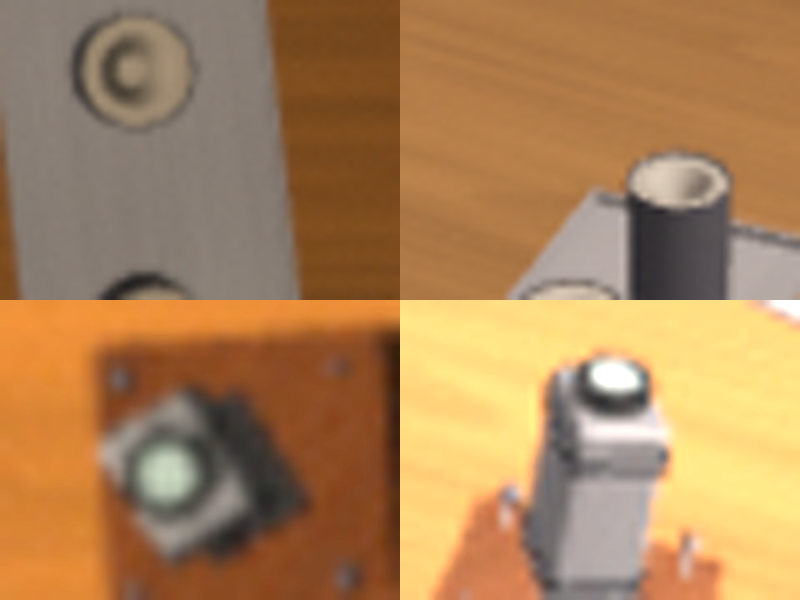

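The flask stands free on the tray (scene tile mouth at (678,182)). The scope's case top corners in the top tile are (100,452), (182,388), (255,490) and (175,560). That puts its 30 mm axis at about 37° in world yaw and the pinch axis at -53°.

Request:
{"name": "apply_moves", "arguments": {"angular": [[-0.881,-0.143,0],[-0.881,-0.143,0],[-0.881,-0.143,0],[-0.881,-0.143,0],[-0.881,-0.143,0],[-0.881,-0.143,0],[-0.881,-0.143,0],[0,0,0]], "travel": [[0,0,0.39],[0,0,0.39],[0,0,0.39],[0,0,0.39],[0,0,0.39],[0,0,0.39],[0,0,0.39],[0,0,0]], "jaw": [1,1,1,1,1,1,1,1]}}

```text
time: 11.9
tool_pos: [451.5, -230.5, 278.2]
tcp_rot: [179.9, 0.1, 99.5]
ft_force: [-0.7, 0.2, 0.4]
finger_gap: 85.3
grip_force: 0.0
```

Request:
{"name": "apply_moves", "arguments": {"angular": [[0,0,-0.555],[0,0,-0.555],[0,0,-0.555],[0,0,-0.555],[0,0,-0.555],[0,0,-0.555],[0,0,-0.555],[0,0,-0.555],[0,0,-0.555],[0,0,-0.555],[0,0,-0.555],[0,0,-0.555],[0,0,-0.555],[0,0,-0.555],[0,0,0],[0,0,0]], "travel": [[0.203,0.89,0],[0.203,0.89,0],[0.203,0.89,0],[0.203,0.89,0],[0.203,0.89,0],[0.203,0.89,0],[0.203,0.89,0],[0.203,0.89,0],[0.203,0.89,0],[0.203,0.89,0],[0.203,0.89,0],[0.203,0.89,0],[0.203,0.89,0],[0.203,0.89,0],[0,0,0],[0,0,0]], "jaw": [1,1,1,1,1,1,1,1,1,1,1,1,1,1,1,1]}}

```text
time: 13.9
tool_pos: [564.3, 265.2, 275.3]
tcp_rot: [-179.9, 0.2, 37.2]
ft_force: [0.2, -0.0, 0.1]
finger_gap: 85.1
grip_force: 0.0
```

Run:
```python
from h import *
t=pickle.load(open("top.pkl","rb"));s=pickle.load(open("scene.pkl","rb"))
k=lambda p,u,v,sc:((p[0]+.5)/sc-.5+u,(p[1]+.5)/sc-.5+v)
for p in((100,152),(182,88),(255,190),(175,260)): print(atz(t,*k(p,175,210,12.5),146))
print("eyecup",atz(t,*k((168,174),175,210,12.5),152),atz(s,*k((615,82)[0:1]+(82,),355-40,205,10),152))
```

```text
[569.8916039  279.07772059 146.        ]
[583.42800228 261.51013176 146.        ]
[561.40767229 245.86893292 146.        ]
[546.60955246 263.00085012 146.        ]
eyecup [564.94966573 263.06211731 152.        ] [565.2989473  264.10950916 152.        ]
```

Request:
{"name": "apply_moves", "arguments": {"angular": [[0,0,0],[0,0,0],[0,0,0],[0,0,0],[0,0,0],[0,0,0],[0,0,0],[0,0,0],[0,0,0],[0,0,0]], "travel": [[0.02,-0.06,-0.6],[0,0,-0.6],[0,0,-0.5],[0,0,-0.4],[0,0,-0.4],[0,0,-0.4],[0,0,-0.3],[0,0,-0.3],[0,0,0],[0,0,0]], "jaw": [1,1,1,1,1,1,1,1,1,1]}}

```text
time: 15.15
tool_pos: [566.1, 263.7, 138.0]
tcp_rot: [180.0, -0.0, 37.1]
ft_force: [0.4, -0.3, 0.0]
finger_gap: 85.8
grip_force: 0.0
```

Run:
```python
from bench import r
from h import *
t=r.snapshot("top");s=r.snapshot("scene");print(r.sense()["tool_pos"])
cv2.imwrite("pics/g4.png",np.hstack([crop(t,160,195,60,60,400,400),crop(s,335,185,60,60,400,400)]))
```

```text
[566.25066576 263.82604006 138.37769924]
```

View pics/g4.png

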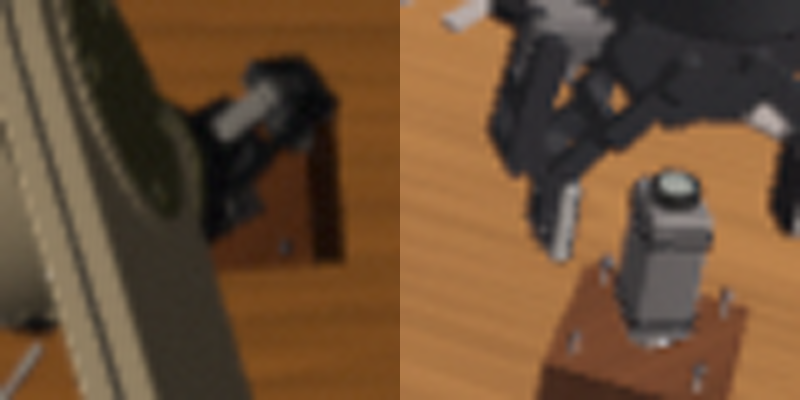

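The fingers sit either side of the grey case (scene tile, case at (668,260), pads at about (560,225) and (790,190)). I lower 6 mm and close.

Request:
{"name": "apply_moves", "arguments": {"angular": [[0,0,0],[0,0,0],[0,0,0],[0,0,0],[0,0,0],[0,0,0],[0,0,0],[0,0,0],[0,0,0],[0,0,0],[0,0,0],[0,0,0],[0,0,0],[0,0,0]], "travel": [[0,0,-0.15],[0,0,0],[0,0,0],[0,0,0],[0,0,0],[0,0,0],[0,0,0],[0,0,0],[0,0,0],[0,0,0],[0,0,0],[0,0,0],[0,0,0],[0,0,0]], "jaw": [0.8,0.65,0.55,0.45,0.4,0.35,0.3,0.25,0.2,0.2,0.2,0.2,0.2,0.2], "force": 40}}

```text
time: 17.0
tool_pos: [565.8, 263.6, 131.6]
tcp_rot: [180.0, 0.0, 37.1]
ft_force: [0.1, 0.1, 3.4]
finger_gap: 23.8
grip_force: 39.3
```

Request:
{"name": "apply_moves", "arguments": {"angular": [[0,0,0],[0,0,0],[0,0,0],[0,0,0],[0,0,0],[0,0,0],[0,0,0],[0,0,0],[0,0,0]], "travel": [[0,0,0.1],[0,0,0.2],[0,0,0.4],[0,0,0.5],[0,0,0.5],[0,0,0.5],[0,0,0.6],[0,0,0.5],[0,0,0]], "jaw": [0.2,0.2,0.2,0.2,0.2,0.2,0.2,0.2,0.2]}}

```text
time: 18.12
tool_pos: [566.9, 264.0, 266.4]
tcp_rot: [179.9, -0.2, 37.1]
ft_force: [0.0, 0.3, -1.5]
finger_gap: 23.6
grip_force: 39.2
```

Run:
```python
from bench import r
from h import *
np.set_printoptions(precision=1,suppress=True)
print(r.sense()["tool_pos"],r.sense()["tcp_rot"])
t=pickle.load(open("top.pkl","rb"));s=pickle.load(open("scene.pkl","rb"))
for n,S in(("top",t),("scene",s)):
  for G in((428.5,-89.8,68),(543,-82,68),(652.7,-72,68)):
    u,v=proj(S,G); W=13; u0,v0=int(u)-W,int(v)-W
    im=cv2.resize(S["color"][v0:v0+2*W+1,u0:u0+2*W+1],None,fx=8,fy=8,interpolation=cv2.INTER_CUBIC).astype(int)
    # plaster: bright warm; tray is grey (r-b small), wood is saturated (b low)
    d=im[...,0]-im[...,2]; m=((d>22)&(d<110)&(im[...,2]>60)).astype(np.uint8)
    nl,L,st,ce=cv2.connectedComponentsWithStats(m); 
    k=1+np.argmin([np.hypot(*(ce[i]-108))if st[i,4]>800 else 999 for i in range(1,nl)])
    c=max(cv2.findContours((L==k).astype(np.uint8),0,1)[0],key=len); e=cv2.fitEllipse(cv2.convexHull(c))
    p=((e[0][0]+.5)/8-.5+u0,(e[0][1]+.5)/8-.5+v0)
    print(n,G,atz(S,*p,68),"axes px",np.array(e[1])/8,np.array(p))
```

```text
[566.9 264.  266.4] [179.9  -0.2  37.1]
top (428.5, -89.8, 68) [425.8 -89.7  68. ] axes px [16.8 17.5] [318.2 271.1]
top (543, -82, 68) [543.2 -82.7  68. ] axes px [16.7 17.4] [315.2 230.1]
top (652.7, -72, 68) [654.8 -72.9  68. ] axes px [16.8 17.1] [311.2 191.4]
scene (428.5, -89.8, 68) [360.6  22.7  68. ] axes px [ 21.9 161.2] [317.2 176.2]
scene (543, -82, 68) [542.6 -82.9  68. ] axes px [ 9.3 15.8] [260.1 196.5]
scene (652.7, -72, 68) [654.9 -73.1  68. ] axes px [10.5 17.2] [243.  218.6]
```

Request:
{"name": "apply_moves", "arguments": {"angular": [[0,0,0],[0,0,0],[0,0,0],[0,0,0],[0,0,0],[0,0,0],[0,0,0],[0,0,0],[0,0,0],[0,0,0],[0,0,0],[0,0,0],[0,0,0],[0,0,0],[0,0,0],[0,0,0]], "travel": [[-0.15,-0.37,0],[-0.294,-0.737,0],[-0.294,-0.737,0],[-0.294,-0.737,0],[-0.294,-0.737,0],[-0.294,-0.737,0],[-0.294,-0.737,0],[-0.294,-0.737,0],[-0.294,-0.737,0],[-0.294,-0.737,0],[-0.294,-0.737,0],[-0.294,-0.737,0],[-0.15,-0.37,0],[0,0,0],[0,0,0],[0,0,0]], "jaw": [0.2,0.2,0.2,0.2,0.2,0.2,0.2,0.2,0.2,0.2,0.2,0.2,0.2,0.2,0.2,0.2]}}

```text
time: 20.12
tool_pos: [424.6, -89.6, 263.4]
tcp_rot: [-180.0, 0.0, 37.2]
ft_force: [-0.0, 0.4, -1.2]
finger_gap: 24.1
grip_force: 39.3
```

Request:
{"name": "apply_moves", "arguments": {"angular": [[0,0,0],[0,0,0],[0,0,0],[0,0,0]], "travel": [[0,0,-0.4],[0,0,-0.5],[0,0,-0.3],[0,0,0]], "jaw": [0.2,0.2,0.2,0.2]}}

```text
time: 20.62
tool_pos: [423.6, -89.8, 213.9]
tcp_rot: [-179.9, 0.1, 37.1]
ft_force: [-0.1, 0.7, -0.8]
finger_gap: 23.8
grip_force: 39.3
```

Run:
```python
from bench import r
from h import *
np.set_printoptions(precision=1,suppress=True)
q=r.sense();print(q["tool_pos"],q["tcp_rot"])
T=q["tool_pos"]
t=r.snapshot("top");s=r.snapshot("scene");pickle.dump(t,open("top2.pkl","wb"));pickle.dump(s,open("scene2.pkl","wb"))
tip=T-[0,0,126]; print("tip px",proj(s,tip),proj(t,tip),"mouth",proj(s,(425.8,-89.7,68)),proj(t,(425.8,-89.7,68)))
u,v=proj(s,tip)
o=pickle.load(open("scene.pkl","rb"))
A=crop(s,250,135,52,52,400,400)
B=crop(o,260,160,34,34,400,400)
C=crop(t,301,256,34,34,400,400)
cv2.imwrite("pics/f1.png",np.vstack([np.hstack([cv2.resize(crop(s,255,125,40,60,400,600),None,fx=1,fy=1),np.vstack([cv2.resize(B,(300,300)),cv2.resize(C,(300,300))])])]))
```

```text
[423.6 -89.8 213.9] [-179.9    0.1   37.1]
tip px [276.8 171.3] [318.9 272.7] mouth [276.5 176.9] [318.2 271.1]
```

View pics/f1.png

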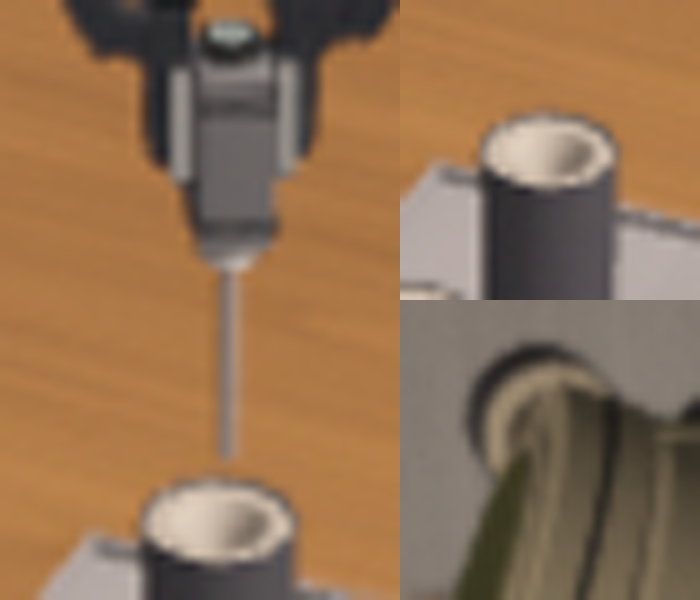

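The stem hangs vertically just above the hole: tip at (228,458), rim ellipse centre (219,521), eyecup (231,33) in the crop. From these I work out the tip's offset from the flask axis.

Run:
```python
from h import *
from bench import r
np.set_printoptions(precision=2,suppress=True)
s=pickle.load(open("scene2.pkl","rb")); T=r.sense()["tool_pos"];print(T)
k=lambda p:((p[0]+.5)/10-.5+255,(p[1]+.5)/10-.5+125)
print("mouth",atz(s,*k((219,520.5)),68))
for dz in(-2,0,2):
  print(dz,"eyecup",atz(s,*k((231,33)),T[2]+20.4+dz),"tip",atz(s,*k((228,458)),T[2]-125.6+dz), "collar",atz(s,*k((229,268)),T[2]-125.6+72+dz))
# silhouette columns of the stem: subpixel centroid per row, against first image as background
o=pickle.load(open("scene.pkl","rb"))
D=np.abs(s["color"].astype(float)-o["color"]).sum(2)
for v in range(150,176):
    w=D[v,268:288].copy(); w[w<25]=0; print(v,round(float((w*np.arange(268,288)).sum()/max(w.sum(),1)),2),int(w.sum()),end=" | ")
```

```text
[424.51 -90.22 215.69]
mouth [424.21 -90.62  68.  ]
-2 eyecup [416.25 -91.72 234.09] tip [418.28 -90.65  88.09] collar [423.93 -87.82 160.09]
0 eyecup [419.82 -89.86 236.09] tip [421.09 -89.19  90.09] collar [427.05 -86.19 162.09]
2 eyecup [423.38 -87.99 238.09] tip [423.89 -87.72  92.09] collar [430.16 -84.56 164.09]
150 277.45 646 | 151 277.77 572 | 152 277.46 162 | 153 277.23 183 | 154 277.49 154 | 155 277.48 151 | 156 277.49 158 | 157 277.24 188 | 158 277.21 194 | 159 277.2 188 | 160 277.23 191 | 161 277.22 186 | 162 277.25 182 | 163 277.25 178 | 164 277.23 171 | 165 277.21 179 | 166 277.2 173 | 167 277.2 169 | 168 277.19 168 | 169 277.18 160 | 170 277.39 116 | 171 0.0 0 | 172 0.0 0 | 173 0.0 0 | 174 0.0 0 | 175 0.0 0 |
```

```bash
cat > m.py <<'E'
from h import *
from bench import r
from scipy.optimize import least_squares
np.set_printoptions(precision=2,suppress=True)
o=pickle.load(open("scene.pkl","rb"))
Ts=[];I=[]
for _ in range(4):
    s=r.snapshot("scene"); I.append(s["color"].astype(float)); Ts.append(r.sense()["tool_pos"])
T=np.mean(Ts,0); print("T",T,np.std(Ts,0)); im=np.mean(I,0)
D=np.abs(im-o["color"]).sum(2); 
u0=int(proj(s,T-[0,0,100])[0])
cols=[]
for v in range(150,182):
    w=D[v,u0-6:u0+7].copy(); w[w<20]=0
    cols.append((v,round(float((w*np.arange(u0-6,u0+7)).sum()/max(w.sum(),1)),2),int(w.sum())))
print(cols)
print("pred vertical line cols at T:",[proj(s,T-[0,0,z]) for z in(60,126)])
# flask side edges: gradient peaks per row, grey image
g=cv2.cvtColor(o["color"],cv2.COLOR_RGB2GRAY).astype(float)
for v in range(183,192):
    d=np.abs(np.diff(g[v])); out=[]
    for a,b in((264,273),(280,289)):
        w=d[a:b]; k=np.argmax(w); w=w[max(k-1,0):k+2]; out.append(a+max(k-1,0)+.5+(w*np.arange(len(w))).sum()/w.sum())
    print(v,np.round(out,2),round(sum(out)/2,2),end=" ; ")
for z in(40,50): print("pred flask axis cols",proj(s,(425.8,-89.7,z)))
gi=cv2.cvtColor(im.astype(np.uint8),cv2.COLOR_RGB2GRAY)
print(gi[172:186,276:279].T)
print("eyecup",gi[120:136,277:279].T)
print("depth",(s["R"]@T+s["t"])[2])
E
python3 m.py
```

```text
T [424.83 -90.42 216.27] [0.06 0.05 0.09]
[(150, 277.51, 706), (151, 277.55, 353), (152, 277.05, 188), (153, 277.05, 185), (154, 277.05, 188), (155, 277.04, 186), (156, 277.06, 190), (157, 277.03, 190), (158, 277.03, 189), (159, 276.99, 180), (160, 276.99, 184), (161, 276.98, 180), (162, 276.98, 182), (163, 276.99, 183), (164, 276.96, 181), (165, 276.95, 181), (166, 276.94, 177), (167, 276.95, 187), (168, 276.95, 186), (169, 276.94, 181), (170, 276.95, 157), (171, 0.0, 0), (172, 0.0, 0), (173, 0.0, 0), (174, 0.0, 0), (175, 0.0, 0), (176, 0.0, 0), (177, 0.0, 0), (178, 0.0, 0), (179, 0.0, 0), (180, 0.0, 0), (181, 0.0, 0)]
pred vertical line cols at T: [array([276.55, 152.37]), array([276.45, 170.76])]
183 [268.89 284.16] 276.52 ; 184 [268.88 287.57] 278.23 ; 185 [268.89 283.88] 276.38 ; 186 [268.87 284.1 ] 276.49 ; 187 [268.89 284.14] 276.52 ; 188 [268.88 284.12] 276.5 ; 189 [268.9  283.97] 276.43 ; 190 [268.89 283.79] 276.34 ; 191 [268.9  283.78] 276.34 ; pred flask axis cols [276.43 184.22]
pred flask axis cols [276.44 181.64]
[[127 152 193 193 190 185 181 178 175 102  65  65  65  65]
 [121 135 191 182 176 168 159 155 163 105  69  70  70  70]
 [127 131 188 168 160 148 133 133 166  86  72  73  73  73]]
eyecup [[ 95 126 122 126 125 125 124 149 143  48  52 105 133  98  90  90]
 [106 125 123 125 125 125 121 142 148  51  50  98 135  97  82  90]]
depth 1204.307290508505
```

Tip depth and tip height can't be told apart in the scene view alone. I will touch the tip lightly on bare bench next to the tray, which gives exact tip height and its lateral offset from the TCP.

Request:
{"name": "apply_moves", "arguments": {"angular": [[0,0,0],[0,0,0],[0,0,0],[0,0,0],[0,0,0],[0,0,0],[0,0,0],[0,0,0],[0,0,0],[0,0,0],[0,0,0],[0,0,0]], "travel": [[0,0.4,0],[0,0.75,0],[0,0.75,0],[0,0.7,0],[0,0,-0.4],[0,0,-0.5],[0,0,-0.5],[0,0,-0.4],[0,0,-0.2],[0,0,0],[0,0,0],[0,0,0]], "jaw": [0.2,0.2,0.2,0.2,0.2,0.2,0.2,0.2,0.2,0.2,0.2,0.2]}}

```text
time: 22.42
tool_pos: [424.9, 13.6, 136.3]
tcp_rot: [179.9, -0.0, 37.1]
ft_force: [-0.3, 0.4, -0.7]
finger_gap: 23.5
grip_force: 39.5
```

Request:
{"name": "apply_moves", "arguments": {"angular": [[0,0,0],[0,0,0],[0,0,0]], "travel": [[0,0,-0.04],[0,0,0],[0,0,0]], "jaw": [0.2,0.2,0.2]}}

```text
time: 22.8
tool_pos: [424.4, 13.7, 133.9]
tcp_rot: [180.0, 0.0, 37.1]
ft_force: [0.3, 0.1, -1.0]
finger_gap: 23.8
grip_force: 39.5
```

Predicted contact is near TCP z 126, so I approach in small steps.

Request:
{"name": "apply_moves", "arguments": {"angular": [[0,0,0],[0,0,0],[0,0,0]], "travel": [[0,0,-0.07],[0,0,0],[0,0,0]], "jaw": [0.2,0.2,0.2]}}

```text
time: 23.18
tool_pos: [424.3, 13.7, 131.0]
tcp_rot: [-180.0, 0.0, 37.1]
ft_force: [-0.2, -0.1, -1.5]
finger_gap: 23.6
grip_force: 39.5
```

Request:
{"name": "apply_moves", "arguments": {"angular": [[0,0,0],[0,0,0],[0,0,0]], "travel": [[0,0,-0.04],[0,0,0],[0,0,0]], "jaw": [0.2,0.2,0.2]}}

```text
time: 23.55
tool_pos: [424.4, 13.7, 129.5]
tcp_rot: [180.0, 0.0, 37.1]
ft_force: [0.3, 0.7, -0.8]
finger_gap: 23.6
grip_force: 39.5
```

Request:
{"name": "apply_moves", "arguments": {"angular": [[0,0,0],[0,0,0],[0,0,0]], "travel": [[0,0,-0.03],[0,0,0],[0,0,0]], "jaw": [0.2,0.2,0.2]}}

```text
time: 23.92
tool_pos: [424.4, 13.7, 128.3]
tcp_rot: [180.0, 0.0, 37.1]
ft_force: [-0.2, -0.6, -1.9]
finger_gap: 23.3
grip_force: 39.5
```

Request:
{"name": "apply_moves", "arguments": {"angular": [[0,0,0],[0,0,0],[0,0,0]], "travel": [[0,0,-0.03],[0,0,0],[0,0,0]], "jaw": [0.2,0.2,0.2]}}

```text
time: 24.3
tool_pos: [424.4, 13.7, 127.1]
tcp_rot: [-180.0, 0.0, 37.1]
ft_force: [-0.1, -1.5, -1.3]
finger_gap: 23.9
grip_force: 39.5
```

Request:
{"name": "apply_moves", "arguments": {"angular": [[0,0,0],[0,0,0],[0,0,0]], "travel": [[0,0,-0.02],[0,0,0],[0,0,0]], "jaw": [0.2,0.2,0.2]}}

```text
time: 24.68
tool_pos: [424.4, 13.7, 126.3]
tcp_rot: [180.0, 0.0, 37.1]
ft_force: [-0.6, -0.1, -0.8]
finger_gap: 23.5
grip_force: 39.5
```

Request:
{"name": "apply_moves", "arguments": {"angular": [[0,0,0],[0,0,0],[0,0,0]], "travel": [[0,0,-0.02],[0,0,0],[0,0,0]], "jaw": [0.2,0.2,0.2]}}

```text
time: 25.05
tool_pos: [424.4, 13.7, 125.6]
tcp_rot: [180.0, 0.0, 37.1]
ft_force: [0.4, 0.4, -0.3]
finger_gap: 23.0
grip_force: 39.6
```

Request:
{"name": "apply_moves", "arguments": {"angular": [[0,0,0],[0,0,0]], "travel": [[0,0,-0.015],[0,0,0]], "jaw": [0.2,0.2]}}

```text
time: 25.3
tool_pos: [424.6, 13.7, 125.4]
tcp_rot: [180.0, -0.0, 37.1]
ft_force: [-1.4, -0.5, 4.5]
finger_gap: 23.1
grip_force: 40.3
```

```bash
cat > tip.py <<'E'
from h import *
from bench import r
np.set_printoptions(precision=2,suppress=True)
o=pickle.load(open("scene.pkl","rb"))
I=[];Ts=[];F=[]
for _ in range(3):
    s=r.snapshot("scene");I.append(s["color"].astype(float));q=r.sense();Ts.append(q["tool_pos"]);F.append(q["ft_force"])
T=np.mean(Ts,0);im=np.mean(I,0);print("T",T,np.mean(F,0))
pred=proj(s,T-[0,0,125.6]);print("pred tip",pred)
u0=round(pred[0]);v0=round(pred[1])
D=np.abs(im-o["color"]).sum(2)
for v in range(v0-12,v0+6):
    w=D[v,u0-6:u0+7].copy();raw=int(w.sum());w[w<20]=0
    print(v,round(float((w*np.arange(u0-6,u0+7)).sum()/max(w.sum(),1)),2),int(w.sum()),raw)
E
python3 tip.py
```

```text
T [424.65  13.71 125.34] [-1.01  0.18  5.01]
pred tip [305.24 203.2 ]
191 306.68 210 222
192 306.44 158 191
193 306.44 161 200
194 306.17 193 224
195 306.1 171 194
196 306.11 164 185
197 306.09 164 185
198 305.94 186 206
199 305.93 187 208
200 305.89 181 196
201 305.88 190 200
202 305.85 199 213
203 306.0 48 98
204 0.0 0 16
205 0.0 0 18
206 0.0 0 17
207 0.0 0 16
208 0.0 0 19
```

```bash
cat > eye.py <<'E'
from h import *
from bench import r
np.set_printoptions(precision=2,suppress=True)
o=pickle.load(open("scene.pkl","rb"))
s=r.snapshot("scene");T=r.sense()["tool_pos"]
tip=atz(s,305.87,202.3,0);print("tip(flat)",tip,"off",tip-T)
z=T[2]+20.5
e0=np.array((376.05,212.75)); X0=atz(o,*e0,152)
d=lambda X:(s["R"]@X+s["t"])[2]
p=proj(s,[T[0],T[1],z]); ratio=d(X0)/d(np.array([T[0],T[1],z]))
def up(im,c,w,h,k): # k px per px, centred patch
    M=np.float32([[1/k,0,c[0]-(w/2)/k],[0,1/k,c[1]-(h/2)/k]])
    return cv2.warpAffine(im,M,(w+1,h+1),flags=cv2.INTER_CUBIC|cv2.WARP_INVERSE_MAP)
for tw,th in((90,60),(70,60),(90,80)):
    tp=up(o["color"],e0,tw,th,10*ratio); im=up(s["color"],p,160,160,10)
    R=cv2.matchTemplate(im,tp,cv2.TM_CCOEFF_NORMED);_,mx,_,l=cv2.minMaxLoc(R)
    q=p+(np.array(l)+np.array((tw/2,th/2))-80)/10
    X=atz(s,*q,z);print(tw,th,round(mx,3),"px",q,"pred",p,"X",X,"off",X-T,"X0",X0,"ratio",ratio)
E
python3 eye.py
```

```text
tip(flat) [419.68  13.61   0.  ] off [  -4.95   -0.11 -125.31]
90 60 0.624 px [307.89 163.41] pred [307.59 163.81] X [422.14  13.56 145.81] off [-2.5  -0.16 20.5 ] X0 [565.3  264.11 152.  ] ratio 0.8388023214736954
70 60 0.854 px [308.29 163.41] pred [307.59 163.81] X [421.57  14.61 145.81] off [-3.06  0.89 20.5 ] X0 [565.3  264.11 152.  ] ratio 0.8388023214736954
90 80 0.617 px [307.89 163.31] pred [307.59 163.81] X [421.62  13.33 145.81] off [-3.02 -0.39 20.5 ] X0 [565.3  264.11 152.  ] ratio 0.8388023214736954
```

Request:
{"name": "apply_moves", "arguments": {"angular": [[0,0,0],[0,0,0],[0,0,0],[0,0,0],[0,0,0],[0,0,0],[0,0,0],[0,0,0],[0,0,0],[0,0,0],[0,0,0],[0,0,0]], "travel": [[0,0,0.3],[0,0,0.6],[0,0,0.6],[0,0,0.6],[0,0,0.2],[0.03,-0.45,0],[0.03,-0.75,0],[0.03,-0.75,0],[0.03,-0.65,0],[0,0,0],[0,0,0],[0,0,0]], "jaw": [0.2,0.2,0.2,0.2,0.2,0.2,0.2,0.2,0.2,0.2,0.2,0.2]}}

```text
time: 27.0
tool_pos: [429.1, -89.5, 216.7]
tcp_rot: [-180.0, 0.0, 37.2]
ft_force: [0.4, -0.1, -2.2]
finger_gap: 23.5
grip_force: 39.5
```

```bash
python3 tip.py
```

```text
T [429.17 -89.64 216.81] [-0.05 -0.37 -1.12]
pred tip [276.02 171.23]
159 276.77 190 206
160 276.77 197 212
161 276.76 194 205
162 276.76 199 210
163 276.78 202 214
164 276.76 201 219
165 276.75 204 216
166 276.72 201 214
167 276.75 206 216
168 276.73 209 224
169 276.73 207 228
170 276.73 192 202
171 276.61 93 121
172 0.0 0 16
173 0.0 0 20
174 0.0 0 10
175 0.0 0 13
176 0.0 0 13
```

Request:
{"name": "apply_moves", "arguments": {"angular": [[0,0,0],[0,0,0],[0,0,0],[0,0,0],[0,0,0]], "travel": [[0.01,-0.018,-0.2],[0,0,-0.15],[0,0,0],[0,0,0],[0,0,0]], "jaw": [0.2,0.2,0.2,0.2,0.2]}}

```text
time: 27.78
tool_pos: [429.7, -91.1, 203.1]
tcp_rot: [180.0, 0.0, 37.1]
ft_force: [-0.3, 0.2, -1.5]
finger_gap: 23.7
grip_force: 39.5
```

```bash
python3 tip.py; python3 -c "
from h import *
s=pickle.load(open('scene.pkl','rb'))
for z in(70,74,78,82):print(z,proj(s,(425.7,-89.8,z)))"
```

```text
T [429.72 -91.07 203.13] [-0.07  0.32 -1.13]
pred tip [275.52 174.87]
163 276.03 200 220
164 276.01 201 220
165 275.99 195 214
166 275.98 193 207
167 275.99 193 209
168 275.99 192 211
169 275.98 190 214
170 275.98 193 209
171 275.98 195 211
172 275.94 152 166
173 275.78 121 163
174 276.04 262 288
175 276.0 20 38
176 0.0 0 10
177 0.0 0 11
178 0.0 0 12
179 0.0 0 14
180 0.0 0 10
70 [276.46138949 176.36458241]
74 [276.46734541 175.30314453]
78 [276.47332378 174.23770691]
82 [276.47932471 173.16824689]
```

Request:
{"name": "apply_moves", "arguments": {"angular": [[0,0,0],[0,0,0],[0,0,0],[0,0,0]], "travel": [[-0.012,0.028,0],[0,0,0],[0,0,0],[0,0,0]], "jaw": [0.2,0.2,0.2,0.2]}}

```text
time: 28.42
tool_pos: [429.1, -89.9, 202.9]
tcp_rot: [180.0, 0.0, 37.1]
ft_force: [0.1, 0.5, -0.3]
finger_gap: 23.3
grip_force: 39.5
```

```bash
python3 tip.py
```

```text
T [429.09 -89.89 202.88] [-0.04 -0.07 -1.55]
pred tip [275.94 174.94]
163 276.77 223 236
164 276.74 219 240
165 276.72 220 236
166 276.73 223 233
167 276.74 219 233
168 276.45 160 194
169 276.45 157 192
170 276.44 158 185
171 276.45 152 184
172 276.76 151 163
173 276.0 101 139
174 276.22 182 196
175 276.0 34 53
176 0.0 0 17
177 0.0 0 14
178 0.0 0 10
179 0.0 0 12
180 0.0 0 9
```

Request:
{"name": "apply_moves", "arguments": {"angular": [[0,0,0],[0,0,0],[0,0,0],[0,0,0],[0,0,0],[0,0,0],[0,0,0]], "travel": [[0,0,-0.1],[0,0,-0.1],[0,0,-0.1],[0,0,-0.1],[0,0,-0.1],[0,0,0],[0,0,0]], "jaw": [0.2,0.2,0.2,0.2,0.2,0.2,0.2]}}

```text
time: 29.45
tool_pos: [429.2, -89.9, 183.0]
tcp_rot: [180.0, 0.0, 37.1]
ft_force: [-0.5, -1.0, -1.4]
finger_gap: 23.4
grip_force: 39.5
```

```bash
python3 tip.py
```

```text
T [429.21 -89.93 183.09] [ 0.54 -0.39 -1.41]
pred tip [275.89 180.19]
168 276.45 162 198
169 276.45 159 193
170 276.44 156 185
171 276.46 151 186
172 276.77 151 165
173 276.0 98 131
174 276.22 216 229
175 276.2 201 214
176 276.17 184 198
177 276.0 141 172
178 276.0 130 157
179 276.0 105 137
180 276.0 53 74
181 0.0 0 22
182 0.0 0 25
183 0.0 0 21
184 0.0 0 26
185 0.0 0 23
```

Request:
{"name": "apply_moves", "arguments": {"angular": [[0,0,0],[0,0,0],[0,0,0],[0,0,0],[0,0,0],[0,0,0],[0,0,0],[0,0,0],[0,0,0],[0,0,0]], "travel": [[0,0,-0.08],[0,0,-0.08],[0,0,-0.08],[0,0,-0.08],[0,0,-0.08],[0,0,-0.08],[0,0,-0.07],[0,0,0],[0,0,0],[0,0,0]], "jaw": [0.2,0.2,0.2,0.2,0.2,0.2,0.2,0.2,0.2,0.2]}}

```text
time: 30.85
tool_pos: [429.2, -89.9, 161.1]
tcp_rot: [180.0, 0.0, 37.1]
ft_force: [0.0, -0.3, -1.8]
finger_gap: 23.3
grip_force: 39.5
```

```bash
python3 tip.py|head -14; python3 -c "
from bench import r
q=r.sense();print(q['time'],q['tcp_rot'],q['qd'],q['grip_force'])"
```

```text
T [429.19 -89.92 161.03] [-0.11 -0.21 -0.91]
pred tip [275.87 185.9 ]
174 276.22 219 233
175 276.19 200 211
176 276.17 184 197
177 276.0 141 173
178 276.0 132 158
179 276.0 107 141
180 276.0 54 81
181 0.0 0 20
182 0.0 0 23
183 0.0 0 18
184 0.0 0 31
185 0.0 0 22
31.0 [1.79983631e+02 9.48245967e-03 3.71034036e+01] [ 0.00186466  0.03632773 -0.01790152 -0.15250961  0.09671085 -0.06179123] 39.52745318412781
```

```bash
python3 -c "
from bench import r
print(r.hand_in())"
```

```text
the job is handed in; nothing more can be done
None
```

I stood the toppled flask up in its place and handed in with the borescope held still in its hole, tip about half-way down. I felt no contact on the way down, but the hand-in gave no verdict, and the centring is only measured, to about 1.5 mm.

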